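# Proof a quick-fit sofa foot in the spring bayonet jig

### The job

Take the oblong wooden sofa foot with the steel bayonet spigot, slide it over the guide pin of the grey jig with its two lugs in the two slots, and push it fully home against the spring. Only then, keeping it pushed fully home, twist it a quarter turn clockwise (seen from above) against the return spring. Finish still gripping it, pushed in and turned, because the springs lift it and turn it back if you let go; leave the other things on the bench where they are.

Things in the scene. Friction and masses are not known exactly. Their poses are not given: they have to be found in the camera images.
- foot: Loose sofa foot, 160 g, 88 mm tall, standing. Wooden block 50 (x) x 30 (y) mm in plan, 30 to 85 mm above the origin, 3 mm dark pad on top; grip across the 30 mm. Below: steel tube spigot, 26 mm outside, bore 16 mm, with two lugs at its lower end along +x and -x, 8 mm wide, 6 mm high, reaching 21 mm from the axis. Same after a half turn. Origin: centre of the spigot's lower end, z up.
- jig: Grey block 140 x 140 x 46 mm, fixed, a small dial on its -x side. Its inset steel plate (top at 42 mm, underside 34 mm) has a keyhole: round hole 32 mm across with two slots along the jig's +x and -x, 13 mm wide, reaching 24.5 mm from the centre. A fixed 12 mm guide pin stands in the hole, tapered tip at 48 mm. Origin: centre of the underside, on the pin's axis, z up.
- mouth (a point): Centre of the keyhole at the top face of the steel plate (42 mm above the bench), on the pin's axis; axes as the jig's.
- plunger (a joint): Depth of the spring plunger under the keyhole: 0 at rest (face 35 mm above the bench, where the lugs meet it), 0.014 m fully home at the hard stop (foot's lower end 21 mm above the bench). Spring 5.6 N at rest, 11.2 N at the stop. The lugs clear the plate and can turn from about 0.007 m on.
- rotor (a joint): Turn of the plunger's head, whose dogs take the lugs along with about 0.12 rad of play: 0 at rest (in line with the slots), positive clockwise seen from above, stop at 1.571 rad. A return spring resists with 0.016 N m at rest and 0.12 N m at a quarter turn.
- round_foot: Bystander: round tapered wooden foot, 48 mm across at the bottom, 75 mm tall, standing. Origin: centre of the underside.
- square_foot: Bystander: square wooden foot 40 x 40 mm on a 52 mm steel plate, 50 mm tall. Origin: centre of the underside.
- screw_jar: Bystander: clear jar, 64 mm across, 85 mm tall. Origin: centre of the underside.
- mallet: Bystander: rubber mallet lying on the bench. Origin: under its middle.
- driver: Bystander: screwdriver lying on the bench. Origin: under its middle.
- tape_measure: Bystander: grey tape measure, 65 x 35 x 62 mm. Origin: centre of the underside.
- castor_cup: Bystander: black castor cup ring, 60 mm across, 18 mm tall. Origin: centre of the underside.
There are look-alikes about, which are no part of the job. Of the things shaped like the jig, the grey one is meant.

How it is judged:
By the outcome, as a careful person would: the job done as asked, in the order asked, and still so for the second after the job is handed in, while the arm keeps its last pose, push and grip.
It also fails if it takes over 45 s, if anything falls off the work surface, if the arm or the gripper's body presses on something with over 40 N, if the wrist force passes 120 N, or if a joint passes its speed limit or range.

### The arm

A 6-joint arm with a two-finger parallel gripper is mounted at the origin on the work surface. World frame = base frame: x ahead of the robot, y to its left, z up, the work surface at z = 0. Lengths are in mm, angles in degrees, forces in N, time in s.
With the tool pointing down it reaches from about 325 to 775 mm from the base axis. Payload 9.3 kg.
Tool frame: the origin (TCP) lies between the finger pads; the fingertips stand 19 mm ahead of it and the grasp point (between the pads) is the TCP; y points along the fingers, x is the direction in which the jaws open and shut, and the axes are right-handed (so a half turn about y gives the same grasp; the last joint's range is limited). The gripper opens to 85 mm and grips with 20 to 120 N. Pads are 22 mm wide; open, the fingers measure 114 mm over their backs; the gripper's body (76 mm by 85 mm) begins 54 mm behind the grasp point. The pads swing forward as they close: fully open they stand 13 mm farther back than shut.
Start: joints at [68.377, 14.817, 1.232, 76.415, 0, 81.257], TCP at [122.603, 536.158, 222.879] pointing down, gripper open.
Joint ranges: [-174.27, 174.27], [-52.1, 104.24], [-59.71, 78.15], [-110.17, 111.67], [-87.03, 83.33], [-180, 180]. Speed limits (degrees/s): [127.2, 127.2, 159.86, 180, 180, 180].

### API

Orientations are given as a 3x3 rotation matrix whose columns are the frame's x, y, z axes.
In Python, from plant import manip, optics gives the robot as it stands. The module is installed in compiled form; this text tells all that it offers.
- The arm moves only by the shell command python3 -m inch 'ROWS'. ROWS is JSON, a list of rows, each a list of 3 entries, a list of its own where there are three numbers: the shift along the tool's x, y, z in mm, then the turn, a rotation vector about the tool's x, y, z in rad, then the gripper command: -1 is fully open, 1 is shut, values between are in proportion. A call has 1 to 5 rows; each row is the pose to reach, as a shift and turn from the pose commanded when the call began, along the tool's axes at that moment; what a row does not reach only later rows make up. A row lasts 1/10 s, in which the tool goes at most 50 mm and 8.59 degrees, less where a joint would pass 70% of its speed; a pose out of reach is approached as far as the arm can. A call with a gripper value outside its range is refused whole. The fingers move at their own pace and stop on an object; the grip force is fixed at half the most. Time passes only in rows, so rows that repeat a pose let the fingers close. It gives the time, the measured TCP pose, the force and the opening at its end, in the units of the state.
- manip.observe(): the state, without advancing time (a new reading comes with each control period).
- optics.read_camera(name): name is "scene" or "top" or "wrist"; returns a dict with "frame" (480x640x3 uint8, blue, green, red), "intrinsics" (3x3 intrinsics, pixels), "pose" (4x4, takes a point from camera to world coordinates). Camera axes: x right, y down, z forward; pixel columns grow to the right and rows downward; lengths in mm; the calibration is good to about 2 mm. A picture is of the moment at which its call begins. There is no depth.
- manip.hand_in(): hands the job in, once; it reports no verdict.
Trained networks look in a picture, given as the dict that the camera call returned (one of the last four; its "shot" number tells which), for a name from the list of things; names that differ only in an ending like _2 or _b are one class to them, and where a whole thing is asked for, a point or a joint stands for the part that bears it (a point fixed in the world has none). Each returns a list of dicts, best first, with "score" (0 to 1); they miss things now and then, are a little off and sometimes report something else, mostly with a low value. They report only what shows in the picture. A call takes as long as a camera call. They do not tell look-alikes from the thing itself.
- optics.search_frame(label, picture): "at" ([x, y, z] in mm, in world coordinates, good to about 4 mm: the middle of the surface that is visible of it).
- optics.mark_of(label, picture): "at" ([x, y, z] in mm, in world coordinates, good to about 4 mm: a listed point, or the origin of a listed thing).
The state is a dict: "clock": time; "q": joint angles; "qvel": joint speeds; "effort": joint torques, N m; "ee_pos": TCP position; "orientation": TCP orientation; "contact_force": force on the tool from outside, world axes, zero at the start; "ft_torque": the same for the moment, N m; "gripper_width": finger opening in mm.
Only numpy, scipy, OpenCV 4.12 (cv2) and the standard library are available. Lean on these libraries where they do the work, as an engineer would, in place of code of your own. Each camera call takes 0.05 s, during which the arm holds its last target. There are 200 camera calls.

## Working session

There is one attempt and no reset: what is moved stays moved. The work goes in short steps, Python scripts to look and compute and a shell command to move; the robot and the scene stay as the last step left them, time stands still between calls to the robot, and variables do not carry over. Pictures are saved under pics/ and viewed, about 8 in all and at most 12, crops included, and the job is handed in when it is done.

```bash
mkdir -p pics; python3 - <<'E'
from plant import manip, optics
import cv2, numpy as np
s=manip.observe(); print(s)
for c in ("top","scene"):
    p=optics.read_camera(c); cv2.imwrite(f"pics/{c}1.png",p["frame"])
    print(c,p["intrinsics"].tolist(),np.round(p["pose"],3).tolist())
    for l in ("foot","jig","mouth"):
        for f in (optics.search_frame,optics.mark_of):
            print(l,f.__name__,[(round(d["score"],2),np.round(d["at"],1).tolist()) for d in f(l,p)])
E
```

```text
{'clock': 0.0, 'q': array([6.83798020e+01, 1.48494711e+01, 1.18926070e+00, 7.64156743e+01,
       1.42488922e-03, 8.12577267e+01]), 'qvel': array([-0.02764733, -0.01554315,  0.18955811, -0.08400915, -0.05806214,
       -0.03389369]), 'effort': array([ 2.36497935e-04, -5.55642271e+01,  3.44527602e+01,  1.38183453e-02,
       -1.50626947e-04,  3.07416173e-06]), 'ee_pos': array([122.45759776, 535.88981947, 222.274997  ]), 'orientation': array([[ 2.22874218e-01, -5.11111592e-04, -9.74847076e-01],
       [ 9.74846336e-01, -1.22209626e-03,  2.22874690e-01],
       [-1.30527081e-03, -9.99999123e-01,  2.25881513e-04]]), 'contact_force': array([ 0.74336375,  0.23372609, -0.41933084]), 'ft_torque': array([-0.01355035,  0.02517802,  0.01652398]), 'gripper_width': 85.42732824408992}
top [[560.540640104887, 0.0, 326.35009976142453], [0.0, 560.540640104887, 248.67751017443885], [0.0, 0.0, 1.0]] [[0.019, -0.981, 0.194, 301.312], [-1.0, -0.019, -0.0, 32.59], [0.004, -0.194, -0.981, 1122.547], [0.0, 0.0, 0.0, 1.0]]
foot call [(0.74, [491.3, 210.8, 35.8]), (0.71, [447.0, -267.9, 85.2]), (0.66, [453.0,
[... 302 characters left out ...]
3.3]), (0.65, [236.6, 254.7, 42.3]), (0.57, [770.1, 272.8, -0.6])]
scene [[618.0355390434414, 0.0, 326.14157243640693], [0.0, 618.0355390434414, 240.59240142665402], [0.0, 0.0, 1.0]] [[0.073, 0.696, -0.715, 1570.065], [0.997, -0.043, 0.06, -30.793], [0.011, -0.717, -0.697, 1057.28], [0.0, 0.0, 0.0, 1.0]]
foot call [(0.68, [462.7, -270.4, 60.8])]
foot call [(0.84, [448.5, -276.3, -2.1])]
jig call [(0.91, [508.7, 210.2, 48.9]), (0.62, [266.9, 251.0, 40.5])]
jig call [(0.91, [487.6, 215.8, 3.0]), (0.73, [238.9, 258.5, -5.6])]
mouth call [(0.93, [509.7, 212.7, 46.1]), (0.69, [266.8, 249.4, 48.2])]
mouth call [(0.93, [237.1, 253.2, 42.1]), (0.9, [484.7, 215.7, 41.1]), (0.36, [806.7, -44.5, 1.9])]
```

View pics/top1.png

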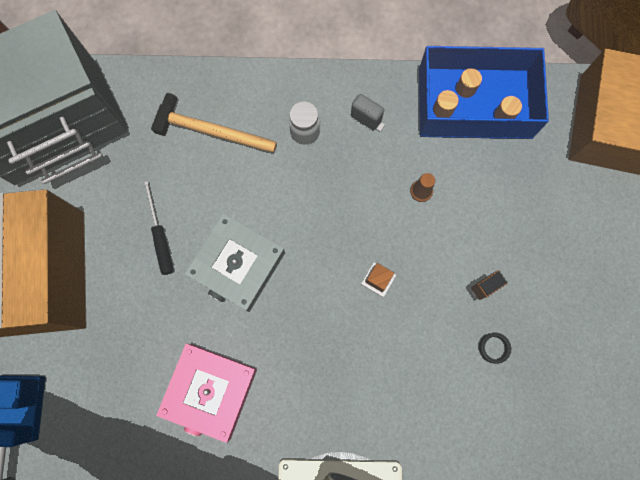

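View pics/scene1.png

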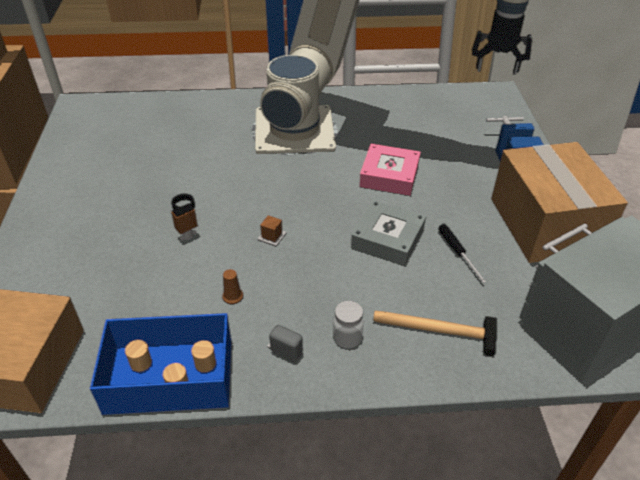

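The top view shows the grey jig at px (235,262) with its dial at (217,296), and the pink look-alike at (207,392). The foot has a dark pad and stands at (488,285), with the castor cup at (495,348). The scene view agrees. Next I'll measure yaws from the top view.

```bash
cat > h.py <<'E'
import numpy as np, cv2
from plant import manip, optics
def ray(p,uv,z):
    K=np.array(p["intrinsics"]);T=np.array(p["pose"])
    uv=np.atleast_2d(uv).astype(float)
    d=np.c_[(uv-K[:2,2])/K[[0,1],[0,1]],np.ones(len(uv))]@T[:3,:3].T
    return T[:3,3]+d*((z-T[2,3])/d[:,2])[:,None]
def proj(p,P):
    K=np.array(p["intrinsics"]);T=np.array(p["pose"])
    c=(np.atleast_2d(P)-T[:3,3])@T[:3,:3]; return (c/c[:,2:])[:,:2]*K[[0,1],[0,1]]+K[:2,2]
def rect(p,mask,z,near):
    "min-area rectangle in world mm of the mask blob nearest to pixel near"
    cs,_=cv2.findContours(mask.astype(np.uint8),cv2.RETR_EXTERNAL,cv2.CHAIN_APPROX_NONE)
    cs=[c for c in cs if cv2.contourArea(c)>40]
    c=min(cs,key=lambda c:np.hypot(*(c[:,0].mean(0)-near)))
    w=ray(p,c[:,0],z)[:,:2]
    r=cv2.minAreaRect(w.astype(np.float32)); b=cv2.boxPoints(r)
    e=[b[1]-b[0],b[2]-b[1]]; e.sort(key=lambda v:-np.hypot(*v))
    return r[0],[round(float(np.hypot(*v)),1) for v in e],[round(float(np.degrees(np.arctan2(v[1],v[0])))%180,1) for v in e]
E
python3 - <<'E'
from h import *
p=optics.read_camera("top"); f=p["frame"].astype(int); g=f.max(2)
print("plate",rect(p,f.min(2)>200,42,(235,262)))
roi=np.zeros(g.shape,bool); roi[238:288,210:262]=1
print("keyhole",rect(p,(g<90)&roi,40,(235,262)))
roi[:]=0; roi[260:305,460:515]=1
print("pad",rect(p,(g<75)&roi,88,(490,280)))
o=np.hstack([cv2.resize(p["frame"][240:330,445:535],(540,540)),])
o=np.hstack([cv2.resize(p["frame"][260:305,465:510],(400,400),interpolation=0),cv2.resize(p["frame"][215:315,185:285],(400,400),interpolation=0)])
cv2.imwrite("pics/crop1.png",o)
E
```

```text
plate ((486.8911437988281, 211.55950927734375), [65.9, 64.8], [150.9, 60.9])Traceback (most recent call last):
  File "<stdin>", line 5, in <module>
  File "h.py", line 15, in rect
    c=min(cs,key=lambda c:np.hypot(*(c[:,0].mean(0)-near)))
ValueError: min() iterable argument is empty
```

```bash
python3 - <<'E'
from h import *
p=optics.read_camera("top"); f=p["frame"].astype(int); g=f.max(2)
o=np.hstack([cv2.resize(p["frame"][260:305,465:510],(400,400),interpolation=0),cv2.resize(p["frame"][240:285,213:258],(400,400),interpolation=0)])
cv2.imwrite("pics/crop1.png",o)
for t in (110,130,150):
  roi=np.zeros(g.shape,bool); roi[248:276,220:250]=1
  try: print("keyhole",t,rect(p,(g<t)&roi,42,(235,262)))
  except Exception as e: print(e)
for t in (40,55,70):
  roi[:]=0; roi[260:305,460:515]=1
  try: print("pad",t,rect(p,(g<t)&roi,88,(490,280)))
  except Exception as e: print(e)
E
```

```text
keyhole 110 ((486.19940185546875, 212.0874786376953), [42.8, 27.9], [177.1, 87.1])
keyhole 130 ((487.1935729980469, 212.042724609375), [44.8, 28.3], [177.1, 87.1])
keyhole 150 ((487.1585998535156, 211.25921630859375), [44.7, 29.8], [177.4, 87.4])
min() iterable argument is empty
min() iterable argument is empty
pad 70 ((446.9215393066406, -278.62451171875), [44.1, 23.4], [123.3, 33.3])
```

View pics/crop1.png

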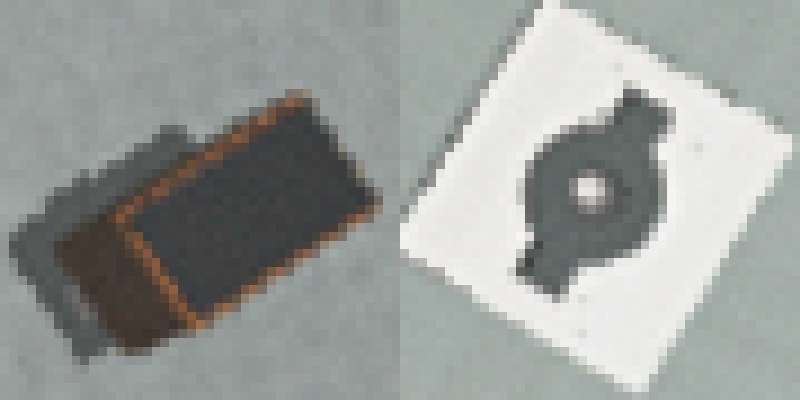

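Jig: centre about (487,212), slots at yaw −29°. Foot: about (447,−278), long axis at yaw 123.4°. I'll go via a point above the jig to get a wrist view there.

```bash
R='[[-127,-30,-197],[0,0,0],-1]'
python3 -m inch '[[[-127,-20,-197],[0,0,0],-1],[[-127,-20,-197],[0,0,0],-1],[[-127,-20,-197],[0,0,0],-1],[[-127,-20,-197],[0,0,0],-1],[[-127,-20,-197],[0,0,0],-1]]'
python3 -m inch '[[[-128,0,-197],[0,0.28,0],-1],[[-128,0,-197],[0,0.28,0],-1],[[-128,0,-197],[0,0.28,0],-1],[[-128,0,-197],[0,0.28,0],-1],[[-128,0,-197],[0,0.28,0],-1]]'
python3 - <<'E'
from h import *
s=manip.observe(); print(s["clock"],s["ee_pos"],s["q"])
p=optics.read_camera("wrist"); cv2.imwrite("pics/w1.png",p["frame"]); print(p["intrinsics"][0],np.round(p["pose"],3))
print(proj(p,[487,212,42]))
for l in ("jig","mouth"): print(l,[(round(d["score"],2),np.round(d["at"],1)) for d in optics.mark_of(l,p)])
E
```

```text
clock: 1.3
ee_pos: [287.8, 366.5, 243.3]
orientation: [[0.224, 0.001, -0.975], [0.975, 0.0, 0.224], [0.0, -1.0, -0.001]]
contact_force: [0.3, 0.5, -0.3]
gripper_width: 85.6
clock: 1.8
ee_pos: [451.6, 197.4, 242.9]
orientation: [[0.485, 0.001, -0.874], [0.874, -0.0, 0.485], [0.0, -1.0, -0.001]]
contact_force: [-0.3, -0.2, 0.3]
gripper_width: 85.6
1.8 [451.61455771 197.37239156 242.91460822] [ 1.38512600e+01  8.88112951e+00 -3.59959309e+00  7.74917207e+01
 -1.59953381e-02  4.28683153e+01]
[414.66274999   0.         318.77754319] [[ 4.85000e-01  8.42000e-01  2.37000e-01  3.91633e+02]
 [ 8.74000e-01 -4.67000e-01 -1.31000e-01  2.31399e+02]
 [ 0.00000e+00  2.70000e-01 -9.63000e-01  3.93721e+02]
 [ 0.00000e+00  0.00000e+00  0.00000e+00  1.00000e+00]]
[[352.06857956 238.41693949]]
jig [(0.59, array([485.5, 214.8,   0.8]))]
mouth [(0.7, array([489.5, 215.3,  41.2]))]
```

View pics/w1.png

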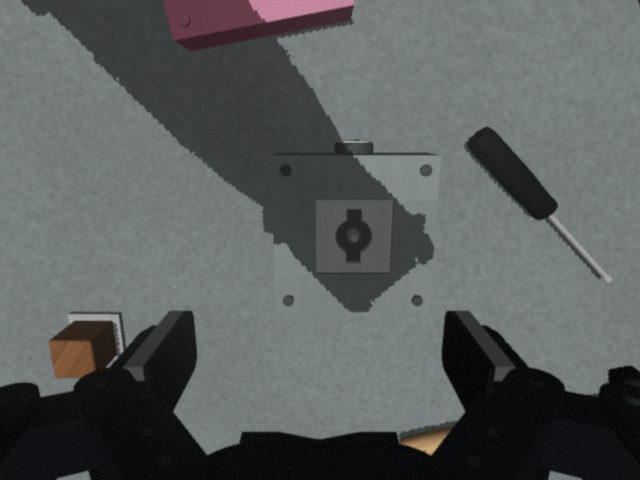

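The wrist view shows the keyhole upright in the image, centred near (353,236). I'll refine that, then move over the foot.

```bash
python3 - <<'E'
from h import *
p=optics.read_camera("wrist"); g=cv2.GaussianBlur(p["frame"].max(2),(3,3),0)
for t in (45,55,65):
  roi=np.zeros(g.shape,bool); roi[203:268,325:385]=1
  print(t,rect(p,(g<t)&roi,42,(353,236)))
print(proj(p,[447,-278,88]))
for c in ((316.5,200),(392,200),(392,272.5),(316.5,272.5)): print(ray(p,c,42).round(1))
# shift to a look pose over the foot: camera 60mm behind; aim TCP (430,-245,250)
s=manip.observe(); R=s["orientation"]; print((R.T@(np.array([415,-255,245])-s["ee_pos"])).round(1))
E
```

```text
45 ((484.83477783203125, 214.27688598632812), [42.9, 28.6], [123.8, 33.8])
55 ((485.1294250488281, 214.1751251220703), [45.3, 29.8], [125.3, 35.3])
65 ((485.5126953125, 213.936767578125), [46.6, 31.0], [124.2, 34.2])
[[-145.02067535  470.81719134]]
[[441.3 202.1  42. ]]
[[472.7 258.4  42. ]]
[[531.4 229.3  42. ]]
[[498.5 170.1  42. ]]
[-414.1   -2.3 -189.8]
```

```bash

python3 -m inch '[[[-207,0,-95],[0,0,0],-1],[[-207,0,-95],[0,0,0],-1],[[-207,0,-95],[0,0,0],-1],[[-207,0,-95],[0,0,0],-1],[[-207,0,-95],[0,0,0],-1]]'
python3 -m inch '[[[-207,0,-95],[0,0.48,0],-1],[[-207,0,-95],[0,0.48,0],-1],[[-207,0,-95],[0,0.48,0],-1],[[-207,0,-95],[0,0.48,0],-1],[[-207,0,-95],[0,0.48,0],-1]]'
python3 - <<'E'
from h import *
s=manip.observe(); print(s["ee_pos"],s["q"])
p=optics.read_camera("wrist"); cv2.imwrite("pics/w2.png",p["frame"]); print(np.round(p["pose"],3))
print(proj(p,[447,-278,88]))
for f in (optics.mark_of,optics.search_frame): print([(round(d["score"],2),np.round(d["at"],1)) for d in f("foot",p)])
E
```

```text
clock: 2.5
ee_pos: [432.0, -28.7, 243.2]
orientation: [[0.483, 0.001, -0.875], [0.875, -0.0, 0.483], [-0.0, -1.0, -0.001]]
contact_force: [0.6, 1.0, 0.4]
gripper_width: 85.4
clock: 3.0
ee_pos: [415.7, -256.3, 242.9]
orientation: [[0.834, 0.0, -0.552], [0.552, -0.0, 0.834], [-0.0, -1.0, -0.001]]
contact_force: [1.6, 1.2, 0.1]
gripper_width: 85.7
[ 415.68004556 -256.30051383  242.9160782 ] [-4.15070038e+01  8.43645658e+00 -4.14307198e+00  7.73933469e+01
 -1.15289214e-02  1.50050973e+01]
[[ 8.34000e-01  5.31000e-01  1.49000e-01  3.77870e+02]
 [ 5.52000e-01 -8.03000e-01 -2.26000e-01 -1.98328e+02]
 [-0.00000e+00  2.70000e-01 -9.63000e-01  3.93725e+02]
 [ 0.00000e+00  0.00000e+00  0.00000e+00  1.00000e+00]]
[[336.48008723 268.14794574]]
[(0.7, array([ 448.2, -277.2,    1.8]))]
[]
```

View pics/w2.png

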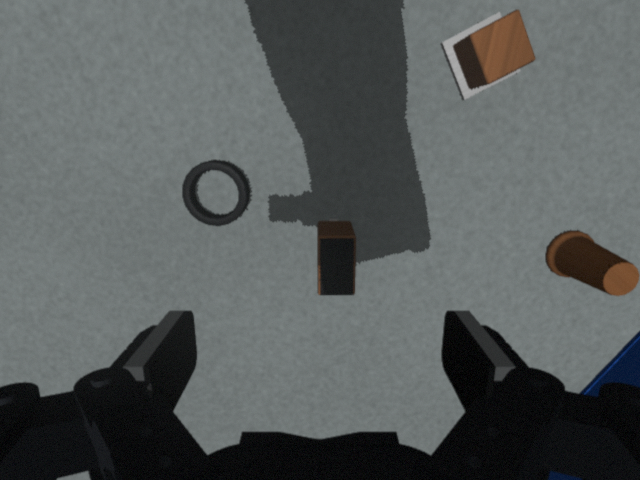

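The pad shows at (319–355, 237–294), within 2 px of the predicted position and aligned with the jaws. Now I'll move above it and descend.

```bash

python3 -m inch '[[[14,40,-34],[0,0,0],-1],[[14,80,-34],[0,0,0],-1],[[14,120,-34],[0,0,0],-1],[[14,120,-34],[0,0,0],-1],[[14,120,-34],[0,0,0],-1]]'
python3 - <<'E'
from h import *
s=manip.observe(); print(s["ee_pos"],(s["orientation"].T@(np.array([446.2,-276.8,62])-s["ee_pos"])).round(1))
E
```

```text
clock: 3.65
ee_pos: [446.8, -273.6, 124.0]
orientation: [[0.832, -0.0, -0.555], [0.555, 0.0, 0.832], [0.0, -1.0, 0.0]]
contact_force: [0.9, 0.6, 0.6]
gripper_width: 85.4
[ 446.81685802 -273.58925916  123.96325408] [-2.3 62.  -2.4]
```

```bash

python3 -m inch '[[[-2,31,-2.5],[0,0,0],-1],[[-2,62,-2.5],[0,0,0],-1],[[-2,62,-2.5],[0,0,0],-1],[[-2,62,-2.5],[0,0,0],-1]]'
python3 -m inch '[[[0,0,0],[0,0,0],1],[[0,0,0],[0,0,0],1],[[0,0,0],[0,0,0],1],[[0,0,0],[0,0,0],1],[[0,0,0],[0,0,0],1]]'
python3 -m inch '[[[0,0,0],[0,0,0],1],[[0,0,0],[0,0,0],1],[[0,0,0],[0,0,0],1]]'
```

```text
clock: 4.05
ee_pos: [447.1, -278.5, 63.3]
orientation: [[0.833, 0.002, -0.554], [0.554, -0.001, 0.833], [0.001, -1.0, -0.002]]
contact_force: [-0.3, -0.4, 0.2]
gripper_width: 85.8
clock: 4.55
ee_pos: [446.5, -278.5, 61.8]
orientation: [[0.833, 0.001, -0.553], [0.553, -0.001, 0.833], [0.0, -1.0, -0.001]]
contact_force: [-0.6, 0.7, 7.7]
gripper_width: 28.3
clock: 4.85
ee_pos: [446.5, -278.6, 61.8]
orientation: [[0.833, 0.001, -0.553], [0.553, -0.001, 0.833], [0.0, -1.0, -0.001]]
contact_force: [-1.3, 1.5, 7.1]
gripper_width: 28.4
```

Gripped, with width 28.4 mm. Next: lift and carry over to the jig.

```bash

python3 -m inch '[[[0,-45,0],[0,0,0],1],[[0,-90,0],[0,0,0],1],[[0,-120,0],[0,0,0],1],[[0,-120,0],[0,0,0],1]]'
python3 - <<'E'
from h import *
s=manip.observe(); d=np.array([487,213.4,180])-s["ee_pos"]; print((s["orientation"].T@d).round(1), (s["orientation"].T@d/2).round(1))
E
```

```text
clock: 5.25
ee_pos: [447.5, -279.5, 185.2]
orientation: [[0.833, 0.005, -0.553], [0.553, -0.005, 0.833], [0.002, -1.0, -0.007]]
contact_force: [0.1, -1.2, -1.8]
gripper_width: 28.9
[305.5   3.1 388.8] [152.7   1.6 194.4]
```

```bash

python3 -m inch '[[[153,0,194],[0,0,0],1],[[153,0,194],[0,0,0],1],[[153,0,194],[0,0,0],1],[[153,0,194],[0,0,0],1],[[153,0,194],[0,0,0],1]]'
python3 -m inch '[[[153,0,194],[0,-0.476,0],1],[[153,0,194],[0,-0.476,0],1],[[153,0,194],[0,-0.476,0],1],[[153,0,194],[0,-0.476,0],1],[[153,0,194],[0,-0.476,0],1]]'
python3 -m inch '[[[0,0,0],[0,0,0],1],[[0,0,0],[0,0,0],1],[[0,0,0],[0,0,0],1]]'
python3 - <<'E'
from h import *
s=manip.observe(); x=s["orientation"][:,0]; print("yaw",np.degrees(np.arctan2(x[1],x[0])),s["q"].round(1))
d=np.array([487,213.4,120])-s["ee_pos"]; print((s["orientation"].T@d).round(1))
p=optics.read_camera("wrist"); cv2.imwrite("pics/w3.png",p["frame"])
E
```

```text
clock: 5.75
ee_pos: [465.6, -30.0, 180.1]
orientation: [[0.833, -0.001, -0.553], [0.553, 0.0, 0.833], [-0.001, -1.0, 0.001]]
contact_force: [1.6, -0.3, -2.0]
gripper_width: 28.5
clock: 6.25
ee_pos: [485.8, 216.4, 180.0]
orientation: [[0.486, -0.001, -0.874], [0.874, -0.0, 0.486], [-0.001, -1.0, 0.001]]
contact_force: [0.2, -0.0, -1.0]
gripper_width: 28.4
clock: 6.55
ee_pos: [486.1, 213.5, 180.2]
orientation: [[0.487, -0.001, -0.873], [0.873, -0.001, 0.487], [-0.001, -1.0, 0.001]]
contact_force: [-0.1, -0.6, -1.1]
gripper_width: 28.6
yaw 60.82921991984694 [14.7 13.9 -6.2 69.9 -0.  43.8]
[ 0.4 60.2 -0.9]
```

View pics/w3.png

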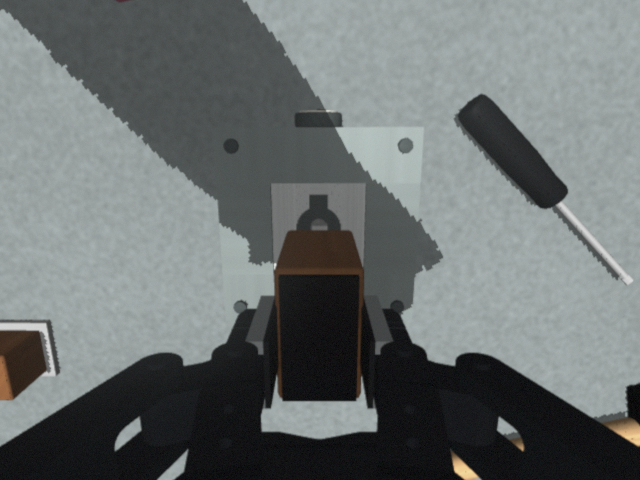

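The held foot is at px 276–362 with its pad at rows 274–400. The keyhole slot sits centred at column 319, and so does the foot. I'll check the fore-aft position numerically.

```bash
python3 - <<'E'
from h import *
p=optics.read_camera("wrist"); s=manip.observe(); R=s["orientation"]; f=p["frame"].astype(int); g=f.max(2)
c=[ray(p,uv,s["ee_pos"][2]+26)[0] for uv in ((319,273),(319,400))]; print([(R.T@(x-s["ee_pos"])).round(1) for x in c])
print("slot far end", [(R.T@(ray(p,(319,v),42)[0]-s["ee_pos"])).round(1) for v in (194.5,)])
print("plate", [(R.T@(ray(p,v,42)[0]-s["ee_pos"])).round(1) for v in ((272,184),(365,184))])
r=g[150:300,319]; print(list(zip(range(186,212,2),g[186:212:2,319])), [(v,f[v,319].tolist()) for v in range(264,284,3)],[(v,g[v,319]) for v in range(394,408,2)])
E
```

```text
[array([  0.8, -26. ,  24.9]), array([  0.8, -26. , -22. ])]
slot far end [array([  0.9, 138.7,  24.8])]
plate [array([-31.9, 138.7,  32.1]), array([ 32.9, 138.7,  32.1])]
[(186, np.int64(118)), (188, np.int64(115)), (190, np.int64(118)), (192, np.int64(116)), (194, np.int64(80)), (196, np.int64(52)), (198, np.int64(53)), (200, np.int64(54)), (202, np.int64(52)), (204, np.int64(51)), (206, np.int64(51)), (208, np.int64(54)), (210, np.int64(52))] [(264, [32, 42, 59]), (267, [34, 48, 65]), (270, [37, 55, 79]), (273, [37, 52, 76]), (276, [20, 22, 19]), (279, [21, 20, 21]), (282, [22, 24, 24])] [(394, np.int64(11)), (396, np.int64(23)), (398, np.int64(18)), (400, np.int64(48)), (402, np.int64(164)), (404, np.int64(170)), (406, np.int64(168))]
```

```bash

python3 -m inch '[[[0,30,-1],[0,0,0],1],[[0,64,-1],[0,0,0],1],[[0,64,-1],[0,0,0],1],[[0,64,-1],[0,0,0],1]]'
python3 -m inch '[[[0,3,0],[0,0,0],1],[[0,6,0],[0,0,0],1],[[0,9,0],[0,0,0],1],[[0,12,0],[0,0,0],1],[[0,12,0],[0,0,0],1]]'
```

```text
clock: 7.05
ee_pos: [487.4, 212.8, 117.5]
orientation: [[0.488, -0.001, -0.873], [0.873, -0.0, 0.488], [-0.001, -1.0, 0.0]]
contact_force: [0.0, -0.4, -1.1]
gripper_width: 28.2
clock: 7.55
ee_pos: [487.2, 213.7, 104.6]
orientation: [[0.487, -0.0, -0.873], [0.873, -0.0, 0.487], [-0.0, -1.0, 0.0]]
contact_force: [-1.0, -0.6, -1.7]
gripper_width: 28.6
```

```bash

python3 -m inch '[[[0,2,0],[0,0,0],1],[[0,4,0],[0,0,0],1],[[0,6,0],[0,0,0],1],[[0,6,0],[0,0,0],1]]'
python3 -m inch '[[[0,2,0],[0,0,0],1],[[0,4,0],[0,0,0],1],[[0,4,0],[0,0,0],1]]'
```

```text
clock: 7.95
ee_pos: [487.2, 213.7, 98.5]
orientation: [[0.487, -0.001, -0.873], [0.873, -0.0, 0.487], [-0.0, -1.0, 0.0]]
contact_force: [-0.2, -0.4, -1.6]
gripper_width: 28.3
clock: 8.25
ee_pos: [487.5, 213.8, 95.0]
orientation: [[0.487, 0.0, -0.873], [0.873, 0.0, 0.487], [0.0, -1.0, -0.0]]
contact_force: [-0.4, 0.2, 2.6]
gripper_width: 28.3
```

The foot is over the pin, the lugs are through the plate, and it has touched the plunger. Now I'll push home.

```bash

python3 -m inch '[[[0,2,0],[0,0,0],1],[[0,4,0],[0,0,0],1],[[0,6,0],[0,0,0],1],[[0,8,0],[0,0,0],1],[[0,8,0],[0,0,0],1]]'
python3 -m inch '[[[0,2,0],[0,0,0],1],[[0,4,0],[0,0,0],1],[[0,4,0],[0,0,0],1],[[0,4,0],[0,0,0],1]]'
python3 -m inch '[[[0,1,0],[0,0,0],1],[[0,1,0],[0,0,0],1],[[0,1,0],[0,0,0],1]]'
```

```text
clock: 8.75
ee_pos: [487.5, 213.8, 87.0]
orientation: [[0.487, 0.001, -0.873], [0.873, 0.0, 0.487], [0.0, -1.0, -0.0]]
contact_force: [-0.7, 0.1, 6.1]
gripper_width: 28.4
clock: 9.15
ee_pos: [487.6, 213.8, 83.2]
orientation: [[0.487, 0.001, -0.873], [0.873, 0.0, 0.487], [0.001, -1.0, -0.001]]
contact_force: [-1.3, -0.4, 7.3]
gripper_width: 28.3
clock: 9.45
ee_pos: [487.7, 213.8, 82.7]
orientation: [[0.487, 0.001, -0.873], [0.873, 0.0, 0.487], [0.001, -1.0, -0.001]]
contact_force: [-3.1, -0.3, 11.4]
gripper_width: 28.5
```

```bash

python3 -m inch '[[[0,1,0],[0,0,0],1],[[0,1,0],[0,0,0],1],[[0,1,0],[0,0,0],1]]'
python3 -m inch '[[[0,1,0],[0,0,0],1],[[0,1,0],[0,0,0],1],[[0,1,0],[0,0,0],1]]'
python3 -c "
from plant import manip;s=manip.observe();print(s['ee_pos'],s['ft_torque'],s['q'])"
```

```text
clock: 9.75
ee_pos: [487.9, 213.8, 82.6]
orientation: [[0.487, 0.002, -0.873], [0.873, 0.0, 0.487], [0.002, -1.0, -0.002]]
contact_force: [-4.4, -1.3, 20.7]
gripper_width: 29.0
clock: 10.05
ee_pos: [488.1, 213.8, 82.5]
orientation: [[0.487, 0.004, -0.873], [0.873, 0.0, 0.487], [0.002, -1.0, -0.003]]
contact_force: [-6.7, -2.8, 29.5]
gripper_width: 28.4
[488.0662772  213.77539888  82.48935187] [-0.81245624  1.75402425  0.01182632] [ 1.46434981e+01  1.76656223e+01 -1.61459713e+01  5.59844107e+01
 -2.90431969e-02  4.37940577e+01]
```

Hard stop confirmed: force rises 9 N per mm with no travel, at TCP z 82.5. Now I'll twist clockwise about the foot axis, keeping the push.

```bash

python3 -m inch '[[[-0.2,-0.5,0],[0,0.14,0],1],[[-0.4,-0.5,0.1],[0,0.28,0],1],[[-0.5,-0.5,0.1],[0,0.42,0],1],[[-0.7,-0.5,0.2],[0,0.56,0],1],[[-0.8,-0.5,0.3],[0,0.7,0],1]]'
python3 -c "
from plant import manip;s=manip.observe();print(s['ee_pos'],s['ft_torque'],s['q'])"
```

```text
clock: 10.55
ee_pos: [487.7, 213.0, 82.6]
orientation: [[0.937, 0.004, -0.349], [0.349, -0.0, 0.937], [0.004, -1.0, -0.001]]
contact_force: [-3.4, -3.4, 23.9]
gripper_width: 28.7
[487.73932931 213.04782668  82.57055135] [-0.97599475  1.09293183  0.08457863] [ 1.45910685e+01  1.76078233e+01 -1.62198898e+01  5.59624750e+01
 -5.55487640e-02  8.41858056e+01]
```

```bash

python3 -m inch '[[[-0.2,0,0],[0,0.14,0],1],[[-0.4,0,0.1],[0,0.28,0],1],[[-0.5,0,0.1],[0,0.42,0],1],[[-0.7,0,0.2],[0,0.56,0],1],[[-0.8,0,0.3],[0,0.7,0],1]]'
python3 -c "
from plant import manip;s=manip.observe();print(s['ee_pos'],s['ft_torque'],s['q'])"
python3 -m inch '[[[-0.1,0,0],[0,0.1,0],1],[[-0.2,0,0],[0,0.17,0],1],[[-0.2,0,0],[0,0.17,0],1]]'
python3 -c "
from plant import manip;s=manip.observe();print(s['ee_pos'],s['ft_torque'],s['q'])"
```

```text
clock: 11.05
ee_pos: [487.3, 212.6, 82.6]
orientation: [[0.941, 0.005, 0.337], [-0.337, -0.001, 0.941], [0.005, -1.0, 0.001]]
contact_force: [-2.4, -6.0, 23.5]
gripper_width: 28.4
[487.29167106 212.62209747  82.57723245] [-1.44088112  0.73952978  0.12735161] [ 1.45944061e+01  1.75444863e+01 -1.63145223e+01  5.59046110e+01
 -1.17894815e-01  1.24310840e+02]
clock: 11.35
ee_pos: [487.2, 212.5, 82.6]
orientation: [[0.872, 0.005, 0.489], [-0.489, -0.001, 0.872], [0.005, -1.0, 0.001]]
contact_force: [-1.3, -6.1, 23.3]
gripper_width: 28.7
[487.15819881 212.50016492  82.58364715] [-1.63010048  0.63771443  0.13374232] [ 14.59935874  17.53023078 -16.33500505  55.89733672  -0.14242116
 133.87552593]
```

```bash

for i in 1; do python3 -m inch '[[[0,0,0],[0,0.04,0],1],[[0,0,0],[0,0.04,0],1]]'; python3 -c "
from plant import manip;s=manip.observe();print(s['ft_torque'],s['q'][5])"; done
python3 -m inch '[[[0,0,0],[0,0.04,0],1],[[0,0,0],[0,0.04,0],1]]'; python3 -c "
from plant import manip;s=manip.observe();print(s['ft_torque'],s['q'][5])"
python3 -m inch '[[[0,0,0],[0,0.04,0],1],[[0,0,0],[0,0.04,0],1]]'; python3 -c "
from plant import manip;s=manip.observe();print(s['ft_torque'],s['q'][5])"
```

```text
clock: 11.55
ee_pos: [487.1, 212.8, 82.6]
orientation: [[0.853, 0.005, 0.522], [-0.522, -0.001, 0.853], [0.004, -1.0, 0.002]]
contact_force: [-2.1, -6.3, 22.6]
gripper_width: 28.5
[-1.25713058  0.66263718  0.11367182] 136.09621978770912
clock: 11.75
ee_pos: [486.8, 213.1, 82.6]
orientation: [[0.831, 0.004, 0.556], [-0.556, 0.0, 0.831], [0.003, -1.0, 0.002]]
contact_force: [-3.5, -3.4, 24.1]
gripper_width: 28.7
[-0.85376849  0.94704619  0.19364943] 138.38219353447494
clock: 11.95
ee_pos: [486.5, 213.4, 82.5]
orientation: [[0.809, 0.003, 0.588], [-0.588, 0.001, 0.809], [0.002, -1.0, 0.003]]
contact_force: [-4.4, -1.2, 24.1]
gripper_width: 28.5
[-0.52205314  1.27053241  0.2747035 ] 140.6696711773294
```

Torque now climbs about 0.08 N·m per 0.04 rad, so the rotor is on its stop. I'll let it settle and take a check picture.

```bash
python3 -m inch '[[[0,0,0],[0,0,0],1],[[0,0,0],[0,0,0],1],[[0,0,0],[0,0,0],1],[[0,0,0],[0,0,0],1],[[0,0,0],[0,0,0],1]]'
python3 - <<'E'
from h import *
s=manip.observe(); print(s['ft_torque'],s['q'][5],s['ee_pos'])
p=optics.read_camera("wrist"); q=optics.read_camera("top"); r=optics.read_camera("scene")
o=np.hstack([cv2.resize(p["frame"],(400,300)),cv2.resize(q["frame"][195:320,150:316],(400,300),interpolation=2)])
o=np.vstack([o,np.hstack([cv2.resize(r["frame"][170:290,330:490],(400,300)),cv2.resize(q["frame"][60:435],(400,300))])])
cv2.imwrite("pics/end.png",o)
E
```

```text
clock: 12.45
ee_pos: [486.5, 213.4, 82.6]
orientation: [[0.809, 0.003, 0.587], [-0.587, 0.001, 0.809], [0.002, -1.0, 0.003]]
contact_force: [-4.7, -2.2, 23.7]
gripper_width: 28.6
[-0.50603921  1.27604817  0.23536304] 140.59993318663007 [486.53249336 213.39827761  82.56812715]
```

View pics/end.png

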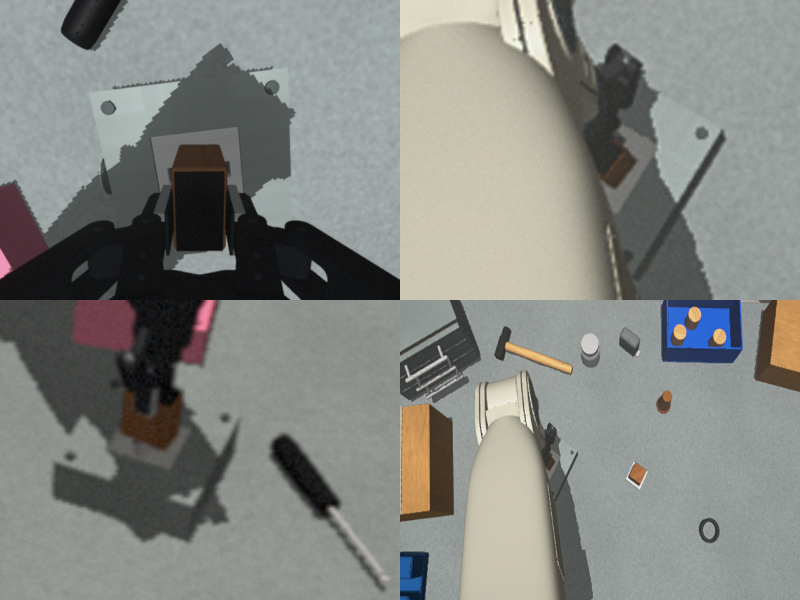

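The foot is still square in the jaws and turned about 97° from the slots, which is a quarter turn plus the dog play. The bystanders visible are unmoved. I'll hand in.

```bash
python3 -c "
from plant import manip;print(manip.hand_in());s=manip.observe();print(s['clock'],s['ee_pos'],s['contact_force'],s['ft_torque'],s['q'][5])"
```

```text
the job is handed in; nothing more can be done
None
the job is handed in; nothing more can be done
```

I put the foot over the grey jig's guide pin with its lugs in the slots and pushed it fully home. Then I turned it a quarter turn clockwise and handed the job in still gripped, at about 12.6 s.

- **Push:** the foot met the hard stop at TCP z 82.5 mm, where force rose about 9 N per mm with no more travel. That puts its lower end about 21 mm above the bench. The push was about 24 N through the twist and stayed there to the end.
- **Turn:** the wrist turned 96.8°, which is a quarter turn plus the roughly 7° of dog play. Resisting torque climbed past the spring's 0.12 N·m to about 0.24 to 0.27 N·m, which I read as the rotor being on its stop.
- **Last picture:** the foot sits square in the jaws with no visible slip, and the bystanders I could see are where they were.
- **Not confirmed:** I did not read the rotor angle directly; I inferred it from the torque and wrist angle. The dial was too small to read, and the arm hid part of the jig from above. The state could not be read after hand-in.
- **Disagreement:** the top and wrist cameras differed by about 2 to 3 mm on the jig's centre. I used the wrist values, and the foot went in without jamming.

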